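# Push the slide case home into the corner stop

## Task

With the fingertips, push the closed green microscope-slide case along the worktop, fully home into the L-shaped aluminium corner stop, so that its long far side lies flush against the long arm and its left end against the short arm. It holds glass: slide it gently and never lift, tip or carry it. Leave everything else where it stands.

Things in the scene. Friction and masses are not known exactly. Their poses are not given: they have to be found in the camera images.
- green_case: Closed dark green slide case; its lid does not open. 92 mm along its x, 168 mm along its y, 30 mm high, about 0.4 kg; a lip and hinge knuckles stick out above 20 mm height and touch nothing. Origin: centre of its underside; z up. It starts on the robot's side of the stop and right of home, turned up to 0.35 rad from square, x roughly away from the robot.
- corner_stop: Aluminium L-shaped stop fixed to the worktop, arms 20 mm high, 12 mm thick. Origin: inner corner where the two faces meet, at worktop level; z up. Long arm: face at x = 0, 200 mm along -y. Short arm: face at y = 0, 100 mm along -x (towards the robot). Outside the arms a foot 4 mm thick (screw heads to 9 mm) reaches 35 mm from the faces.
- home (a point): The point on the worktop, inside the corner stop, where the case's origin lies when the case is fully home: 46 mm from the long arm's face and 84 mm from the short arm's face; axes as the corner stop's, and parallel to the case's axes when it is square.
- petri_dish: Bystander: round flat lidded dish, 61 mm across, 15 mm high, standing behind the long arm. Origin: centre of its underside.
- oil_bottle: Bystander: small brown dropper bottle, 29 mm across, 77 mm high, at the left, nearer the robot than the beaker. Origin: centre of its underside.
- stir_bar_tin: Bystander: small white tin, 43 x 63 x 16 mm, to the left of the short arm. Origin: centre of its underside.
- bench_timer: Bystander: white bench timer, 62 x 66 x 16 mm, at the front right. Origin: centre of its underside.
- beaker: Bystander: small glass beaker, 54 mm across, 70 mm high, at the left. Origin: centre of its underside.
Things that resemble listed ones, but are neither listed nor needed, are in the scene too. Of the things that look like the green_case, take the one that is farthest from the robot's base at the start.

How it is judged:
At the end, for the whole second after the job is handed in: The case lies flat and at rest in the corner, its origin within 3 mm of home along both axes and square to the stop within 0.03 rad (x of green_case in the frame of home between -0.003 and 0.003 m and y of green_case in the frame of home between -0.003 and 0.003 m and angle between the y axis of green_case and the y axis of home, either way round below 0.03 rad and angle between green_case's own z axis and vertical below 0.03 rad and height (world z) of green_case between -0.003 and 0.003 m and linear speed of green_case below 0.01 m/s); the robot touches nothing.
It fails at once if the case is lifted or carried (more than 8 mm off the worktop) (height (world z) of green_case above 0.008 m).
It fails at once if the case is tipped (more than 0.12 rad) (angle between green_case's own z axis and vertical above 0.12 rad).
It fails at once if the case is knocked or shoved fast (over 0.35 m/s) (linear speed of green_case above 0.35 m/s).
It fails at once if a bystander (dish, dropper bottle, tin, timer or beaker) is moved by more than 20 mm (distance of any of petri_dish, oil_bottle, stir_bar_tin, bench_timer, beaker from where it was at the start of the episode above 0.02 m).
It also fails if it takes over 48 s, if anything falls off the work surface, if the arm or the gripper's body presses on something with over 40 N, if the wrist force passes 120 N, or if a joint passes its speed limit or range.

## Robot

A 7-joint arm with a two-finger parallel gripper is mounted at the origin on a cart in front of the work surface, level with it; the furniture and walls round the work are solid. World frame = base frame: x ahead of the robot, y to its left, z up, the work surface at z = 0. Lengths are in m, angles in rad, forces in N, time in s.
With the tool pointing down it reaches from about 0.4 to 0.85 m from the base axis. Payload 10.4 kg.
Tool frame: the origin (TCP) lies on the centre line of the jaws, within the pads' length; the fingertips stand 11 mm ahead of it and the grasp point (between the pads) lies 8 mm behind it (tip_reach is the distance from the TCP to the fingertips, in m); z points along the fingers, y is the line along which they close (so a half turn about z gives the same grasp; the last joint's range is limited). The gripper opens to 85 mm and grips with 20 to 120 N. Pads are 22 mm wide; open, the fingers measure 114 mm over their backs; the gripper's body (76 mm by 85 mm) begins 54 mm behind the grasp point. The pads swing forward as they close: fully open they stand 13 mm farther back than shut.
Start: joints at [-1.188, 0.332, -0.065, 1.46, 0.022, 1.35, -0.088], TCP at [0.247, 0.574, 0.213] pointing down, gripper open.
Joint ranges: [-2.6, 2.6], [-0.5, 2.12], [-1.47, 1.34], [0.16, 2.42], [-1.27, 4.41], [0.06, 2.06], [-2.6, 2.6]. Speed limits (rad/s): [2.22, 2.22, 2.79, 2.79, 3.14, 3.14, 3.14].

## Interface

Orientations are given as a unit quaternion [x, y, z, w].
In Python, from workcell import get_obs, camera, hand_in, tip_reach gives the robot as it stands. The module is installed in compiled form; this text tells all that it offers.
- The arm moves only by the tool move_arm, never from a script. Its argument "plan" is a list of rows, each an object with "delta_pos": the shift along the tool's x, y, z in a scale on which 1.0 is 0.75 m, a list of three; "turn": the turn, a rotation vector about the tool's x, y, z in normalised numbers (1 is 4 rad), a list of three; "fingers": the closure, from 0 (fully open) to 1 (shut). A call has 1 to 12 rows; each row is the pose to reach, as a shift and turn from the pose commanded when the call began, along the tool's axes at that moment; what a row does not reach only later rows make up. A row lasts 1/8 s, in which the tool goes at most 62.5 mm and 10.7 degrees, less where a joint would pass 70% of its speed; a pose out of reach is approached as far as the arm can. No shift or turn number may pass 1 either way. A call with a gripper value outside its range is refused whole. The fingers move at their own pace and stop on an object; "force" is the grip in N (left out, the last holds). Time passes only in rows, so rows that repeat a pose let the fingers close. It gives the time, the measured TCP pose, the force, the opening and the grip force at its end, in the units of the state.
- get_obs(): the state, without advancing time (a new reading comes with each control period).
- camera(name): name is "scene" or "top" or "wrist"; returns a dict with "color" (420x560x3 uint8, red, green, blue), "range_z" (420x560 float32, m along the optical axis (not along the pixel's ray), 0 where there is no reading), "fx", "fy", "cx", "cy" (pixels), "k1" (the pictures are not rectified: a ray, as slopes to the right and down, at radius r is drawn at 1 + k1 r^2 times it, then the intrinsics apply), "R" (3x3) and "t" (3): a world point X has camera coordinates R X + t; the wrist camera has in their place "tool_from_camera" (4x4, takes a point from camera to tool coordinates, whose origin is the TCP and whose axes are the flange's). Camera axes: x right, y down, z forward; pixel columns grow to the right and rows downward; lengths in m; the calibration is good to about 2 mm. A picture is of the moment at which its call begins: read the wrist's pose just before it.
- hand_in(): hands the job in; it is judged then, once.
The state is a dict: "clock": time; "joint_pos": joint angles; "joint_velocities": joint speeds; "tau": joint torques, N m; "position": TCP position; "ee_rot": TCP orientation; "ft_force": force on the tool from outside, world axes, zero at the start; "torque": the same for the moment, N m; "grip_width": opening from 0.0 (shut) to 1.0 (fully open); "grasp_force": force on a finger pad.
Only numpy, scipy, OpenCV 4.12 (cv2) and the standard library are available. Lean on these libraries where they do the work, as an engineer would, in place of code of your own. Each camera call takes 0.05 s, during which the arm holds its last target. There are 200 camera calls.

## Working session

There is one attempt and no reset: what is moved stays moved. The work goes in short steps, Python scripts to look and compute and a tool call to move; the robot and the scene stay as the last step left them, time stands still between calls to the robot, and variables do not carry over. Pictures are saved under pics/ and viewed, at most 10 in all, crops included, and the job is handed in when it is done.

Besides the shell and the picture viewer there is one more tool, called after "Call:" in YAML: its name, and indented under it one key for each argument. move_arm: Moves the arm, as the interface text tells. Its arguments: {"type":"object","properties":{"plan":{"type":"array","items":{"type":"object","properties":{"delta_pos":{"type":"array","items":{"type":"number"}},"turn":{"type":"array","items":{"type":"number"}},"fingers":{"type":"number"}}}},"force":{"type":"number"}},"required":["plan"]}

```bash
mkdir -p pics
cat > h.py <<'E'
import numpy as np, cv2
from workcell import get_obs, camera
from scipy.spatial.transform import Rotation as Ro
def save(c,n): cv2.imwrite('pics/'+n+'.png',cv2.cvtColor(c['color'],cv2.COLOR_RGB2BGR))
def rays(c,px):
    px=np.asarray(px,float).reshape(-1,1,2)
    K=np.array([[c['fx'],0,c['cx']],[0,c['fy'],c['cy']],[0,0,1]])
    u=cv2.undistortPoints(px,K,np.array([c['k1'],0,0,0,0.]),None,None,None).reshape(-1,2)
    return np.c_[u,np.ones(len(u))]
def cast(c,px,z,Rt=None):
    R,t=Rt if Rt else (np.array(c['R']),np.array(c['t']))
    d=rays(c,px)@R; o=-R.T@t
    return o+d*((z-o[2])/d[:,2])[:,None]
E
python3 - <<'E'
from h import *
for n in ('top','scene'):
    c=camera(n); save(c,n); np.savez(n,**c)
    print(n,c['fx'],c['k1'],-np.array(c['R']).T@c['t'])
o=get_obs(); print(o)
E
```

```text
top 457.3274828881442 -0.11739616453032933 [0.49058979 0.09403254 1.19823376]
scene 452.3471991240858 0.019015674832917714 [0.06060132 1.07567442 0.78915455]
{'clock': 0.1, 'joint_pos': array([-1.1876059 ,  0.33280899, -0.06470688,  1.46084634,  0.02161865,
        1.34993682, -0.08846743]), 'joint_velocities': array([-0.00141051, -0.00267343,  0.00124582, -0.00092743,  0.00154651,
       -0.0018408 ,  0.0017174 ]), 'tau': array([ 1.38890427e-03, -6.26744127e+01,  4.92264878e-02, -3.92428708e+01,
        1.64085900e-02,  7.17347677e-03, -1.91230123e-05]), 'position': array([0.2465776 , 0.57390398, 0.2126006 ]), 'ee_rot': array([ 2.01475512e-01,  9.79493335e-01, -6.44875553e-04, -9.38514371e-05]), 'ft_force': array([-0.76312673, -0.73589075,  0.56932313]), 'torque': array([0.03550853, 0.01075463, 0.03432291]), 'grasp_force': 0.0, 'grip_width': 1.000183929724587}
```

View pics/top.png

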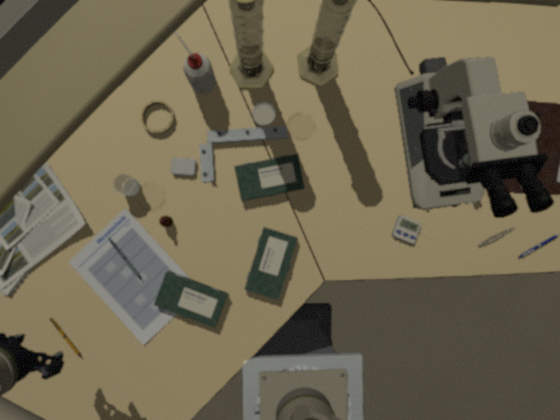

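View pics/scene.png

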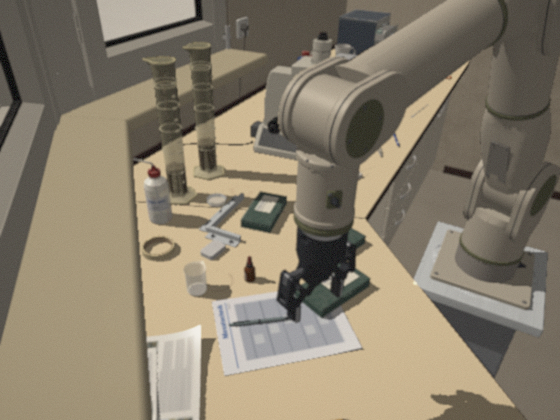

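Top view: long stop arm at (210–287,135), short arm at (207,140–182). There are three green cases: (270,178), (272,265) and (192,298). The base is at about (300,400), so the farthest, and my target, is (270,178). I'll check it in a close crop and measure.

Run:
```python
from h import *
c=dict(np.load('top.npz')); im=cv2.cvtColor(c['color'],cv2.COLOR_RGB2BGR)
cv2.imwrite('pics/crop.png',cv2.resize(im[90:220,145:335],None,fx=4,fy=4,interpolation=cv2.INTER_CUBIC))
hsv=cv2.cvtColor(im,cv2.COLOR_BGR2HSV)
def rng(u,v):
    z=np.median(c['range_z'][v-1:v+2,u-1:u+2]); return (rays(c,[[u,v]])*z-c['t'])@c['R']
for p in [(270,178),(272,265),(192,298),(240,134),(208,165),(183,167),(350,230)]: print(p,hsv[p[1],p[0]],rng(*p).round(4))
b=im.astype(int); m=((b[:,:,1]>b[:,:,2]+8)&(b.max(2)<110)).astype(np.uint8)*255
m=cv2.morphologyEx(m,cv2.MORPH_CLOSE,np.ones((3,3)))
cs,_=cv2.findContours(m,cv2.RETR_EXTERNAL,cv2.CHAIN_APPROX_NONE)
for k in cs:
    if cv2.contourArea(k)<600: continue
    w=cast(c,k.reshape(-1,2),0.03)
    r=cv2.minAreaRect((w[:,:2]*1000).astype(np.float32)); print(k.reshape(-1,2).mean(0),r,np.hypot(*r[0]),cv2.boxPoints(r).round(0).tolist())
```

```text
(270, 178) [ 24  38 142] [[0.619  0.076  0.0298]]
(272, 265) [ 27  37 139] [[0.3965 0.0754 0.029 ]]
(192, 298) [ 24  37 130] [[0.3167 0.2805 0.0307]]
(240, 134) [ 40  12 127] [[0.7404 0.1525 0.0026]]
(208, 165) [ 42  10 126] [[0.6575 0.2363 0.0163]]
(183, 167) [ 27  22 130] [[0.6539 0.3019 0.0141]]
(350, 230) [ 22  78 143] [[ 4.810e-01 -1.326e-01  2.000e-04]]
[190.0718232  298.67955801] ((314.52349853515625, 285.8832702636719), (166.2194366455078, 92.78756713867188), 68.0114517211914) 425.0344401897876 [[240.0, 226.0], [326.0, 191.0], [389.0, 346.0], [303.0, 380.0]]
[270.8121547  263.29834254] ((400.28985595703125, 78.26573181152344), (87.41768646240234, 161.34205627441406), 71.86368560791016) 407.8694565153097 [[310.0, 62.0], [463.0, 12.0], [491.0, 95.0], [337.0, 145.0]]
[269.29457364 179.38372093] ((621.5885009765625, 78.86426544189453), (86.89509582519531, 158.1307830810547), 10.253238677978516) 626.5714938536381 [[565.0, 149.0], [593.0, -7.0], [678.0, 9.0], [650.0, 164.0]]
```

View pics/crop.png

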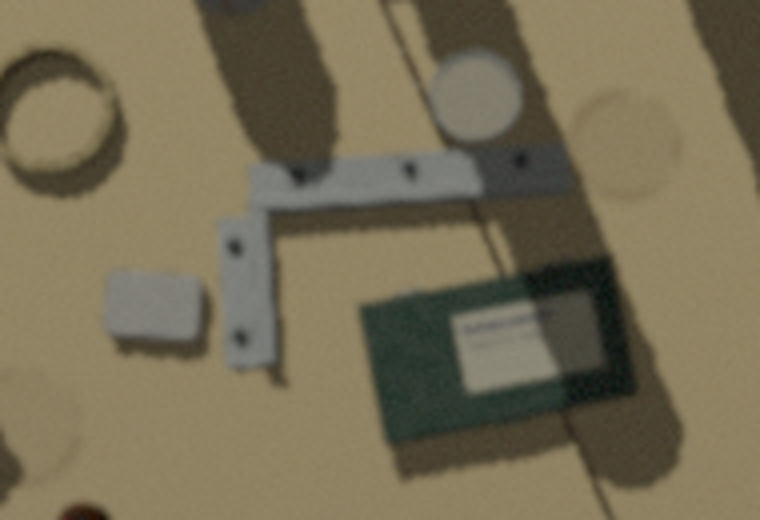

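The crop confirms the target is the green case at crop (498,350). The stop's inner corner is near crop (272,210). Next I'll fit the edges.

```bash
cat >> h.py <<'E'
def line(p):
    vx,vy,x,y=cv2.fitLine((np.asarray(p)*1000).astype(np.float32),cv2.DIST_HUBER,0,.01,.01).ravel(); return np.array([vx,vy]),np.array([x,y])/1000
def meas(c,case_only=False):
    f=cv2.GaussianBlur(c['color'],(3,3),0).astype(float); r,g,b=f[...,0],f[...,1],f[...,2]
    out={}
    m=((g>r*1.12)&(r<110)).astype(np.uint8); m[:110]=0; m[222:]=0; m[:,:200]=0; m[:,320:]=0
    cs,_=cv2.findContours(m,cv2.RETR_EXTERNAL,cv2.CHAIN_APPROX_NONE); k=max(cs,key=cv2.contourArea)
    w=cast(c,k.reshape(-1,2),.03)[:,:2]; out['case']=cv2.minAreaRect((w*1000).astype(np.float32))
    # aluminium: neutral colour
    a=(b>r*0.88)&(g<r*1.08)&(r>40)
    L=[(u,120+max(np.flatnonzero(a[120:150,u]))+.5) for u in range(220,280) if a[120:150,u].any()]
    S=[(200+max(np.flatnonzero(a[v,200:222]))+.5,v) for v in range(146,178) if a[v,200:222].any()]
    out['L']=line(cast(c,L,.02)[:,:2]); out['S']=line(cast(c,S,.02)[:,:2]); out['raw']=(L[::8],S[::6])
    return out
E
python3 - <<'E'
from h import *
import workcell
print('tip',workcell.tip_reach if not callable(workcell.tip_reach) else workcell.tip_reach())
c=dict(np.load('top.npz')); o=meas(c)
print(o)
(d,p),(e,q)=o['L'],o['S']
s=np.linalg.solve(np.c_[d,-e],q-p); k=p+d*s[0]
print('corner',k,'angL',np.degrees(np.arctan2(d[1],d[0])),'angS',np.degrees(np.arctan2(e[1],e[0])))
print(cv2.boxPoints(o['case']))
E
```

```text
tip 0.011
{'case': ((621.1159057617188, 77.87633514404297), (89.38257598876953, 159.24815368652344), 10.995569229125977), 'L': (array([ 0.05986324, -0.9982066 ], dtype=float32), array([0.72013545, 0.12624662], dtype=float32)), 'S': (array([0.99928236, 0.03787904], dtype=float32), array([0.66668165, 0.22299795], dtype=float32)), 'raw': ([(220, np.float64(142.5)), (228, np.float64(141.5)), (236, np.float64(141.5)), (244, np.float64(140.5)), (252, np.float64(140.5)), (260, np.float64(139.5)), (268, np.float64(138.5)), (276, np.float64(138.5))], [(np.float64(211.5), 146), (np.float64(212.5), 152), (np.float64(212.5), 158), (np.float64(212.5), 164), (np.float64(213.5), 170), (np.float64(213.5), 176)])}
corner [0.7142251  0.22480014] angL -86.56803 angS 2.1708283
[[562.0581   147.51456 ]
 [592.432     -8.810103]
 [680.1737     8.238113]
 [649.7998   164.56277 ]]
```

Stop yaw is about 3.2°, its corner is near (0.714,0.225), and home is about (0.673,0.138). The case is at about (0.620,0.077) with yaw 11°. Sizes and heights agree with the description. Moving to hover on the near side.

Units first: shifts go in shares of 0.75 m and turns go in shares of 4 rad. So -0.461 m / 0.75 = -0.6147, -0.44 m / 0.75 = -0.5867, -0.4625 rad / 4 = -0.1156.

Call:
move_arm:
  plan:
    - {"delta_pos": [-0.0307,-0.0227,0],"turn": [0,0,-0.005],"fingers": 0.5}
    - {"delta_pos": [-0.08,-0.06,0],"turn": [0,0,-0.015],"fingers": 0.5}
    - {"delta_pos": [-0.14,-0.1067,0],"turn": [0,0,-0.0275],"fingers": 0.5}
    - {"delta_pos": [-0.2,-0.1493,0],"turn": [0,0,-0.04],"fingers": 0.5}
    - {"delta_pos": [-0.2667,-0.2,0],"turn": [0,0,-0.0525],"fingers": 0.5}
    - {"delta_pos": [-0.3333,-0.2493,0],"turn": [0,0,-0.065],"fingers": 0.5}
    - {"delta_pos": [-0.4,-0.2987,0],"turn": [0,0,-0.0775],"fingers": 0.5}
    - {"delta_pos": [-0.4667,-0.3467,0],"turn": [0,0,-0.09],"fingers": 0.5}
    - {"delta_pos": [-0.5333,-0.3973,0],"turn": [0,0,-0.1025],"fingers": 0.5}
    - {"delta_pos": [-0.5867,-0.436,0],"turn": [0,0,-0.1125],"fingers": 0.5}
    - {"delta_pos": [-0.6147,-0.456,0],"turn": [0,0,-0.1156],"fingers": 0.5}
    - {"delta_pos": [-0.6147,-0.456,0],"turn": [0,0,-0.1156],"fingers": 0.5}

```text
clock: 1.6
position: [0.5357, 0.0758, 0.2129]
ee_rot: [-0.026, 1.0, -0.0, -0.0]
ft_force: [-1.3, 0.3, -0.6]
grip_width: 0.503
grasp_force: 0.0
```

In the tool's units: 0.183 m / 0.75 = 0.244, 0.03 m / 0.75 = 0.04.

Call:
move_arm:
  plan:
    - {"delta_pos": [0,0,0.04],"fingers": 0.5}
    - {"delta_pos": [0,0,0.0933],"fingers": 0.5}
    - {"delta_pos": [0,0,0.16],"fingers": 0.5}
    - {"delta_pos": [0,0,0.2133],"fingers": 0.5}
    - {"delta_pos": [0,0,0.2373],"fingers": 0.5}
    - {"delta_pos": [0,0,0.244],"fingers": 0.5}
    - {"delta_pos": [0,0,0.244],"fingers": 0.5}

```text
validation failed for argument at $.pl...
```

Run:
```python
from h import *
o=get_obs(); print(o['position'],o['ft_force'])
a=camera('wrist'); b=camera('scene'); save(a,'w1')
T=np.array(a['tool_from_camera']); print(T.round(3))
# points of the wrist view in tool coords, gathering what is near the fingers
v,u=np.mgrid[0:420:2,0:560:2]; z=a['range_z'][v,u]; ok=z>0
P=rays(a,np.c_[u[ok],v[ok]])*z[ok][:,None]; P=P@T[:3,:3].T+T[:3,3]
for s in (1,-1):
    q=P[(s*P[:,1]>.01)&(s*P[:,1]<.06)&(abs(P[:,0])<.018)&(P[:,2]<.024)&(P[:,2]>-.05)]
    print(len(q),q.min(0) if len(q) else '',np.percentile(q,97,axis=0) if len(q) else '',q.max(0) if len(q) else '')
```

```text
[0.53569327 0.07576922 0.21290189] [-1.26760131  0.28884346 -0.55751956]
[[ 0.001 -0.955 -0.298  0.076]
 [ 1.     0.001 -0.     0.001]
 [ 0.    -0.298  0.955 -0.16 ]
 [ 0.     0.     0.     1.   ]]
392 [-0.0108668   0.02188965 -0.04998107] [ 0.01170799  0.03532043 -0.02265402] [ 0.01207011  0.03617733 -0.01900332]
400 [-0.01094958 -0.03380724 -0.04995689] [ 0.01173008 -0.02020862 -0.02269203] [ 0.01222178 -0.01999127 -0.01952437]
```

View pics/w1.png

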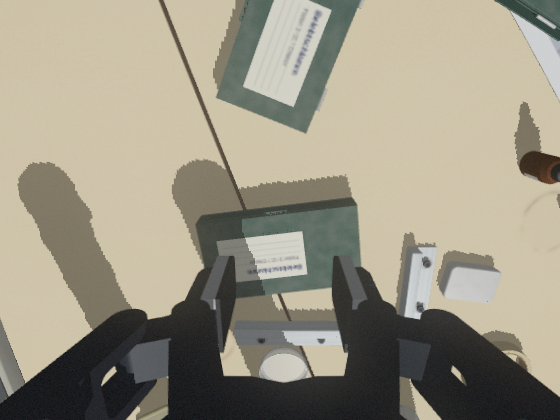

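Wrist view: target case at (280,250), fingertips at (227,258) and (342,258), stop behind. The "turn" field is required in every row. First I'll check the fingertip depth.

Run:
```python
from h import *
a=camera('wrist'); T=np.array(a['tool_from_camera'])
for u in (215,222,228,342,350):
  for v in (258,262,268,276,285,300):
    z=a['range_z'][v,u]; p=rays(a,[[u,v]])*z; print(u,v,round(float(z),3),a['color'][v,u],(p@T[:3,:3].T+T[:3,3]).round(3))
```

```text
215 258 0.377 [68 72 66] [[-0.09  -0.072  0.184]]
215 262 0.144 [89 90 89] [[ 0.011 -0.027 -0.029]]
215 268 0.139 [92 93 93] [[ 0.011 -0.026 -0.035]]
215 276 0.134 [90 93 91] [[ 0.011 -0.025 -0.04 ]]
215 285 0.127 [92 93 94] [[ 0.011 -0.023 -0.047]]
215 300 0.118 [107 107 109] [[ 0.011 -0.022 -0.057]]
222 258 0.147 [92 94 94] [[ 0.012 -0.024 -0.026]]
222 262 0.143 [94 94 94] [[ 0.012 -0.024 -0.03 ]]
222 268 0.138 [89 93 91] [[ 0.012 -0.023 -0.035]]
222 276 0.132 [71 72 70] [[ 0.012 -0.022 -0.042]]
222 285 0.127 [50 49 44] [[ 0.011 -0.021 -0.047]]
222 300 0.123 [45 44 42] [[ 0.008 -0.02  -0.052]]
228 258 0.148 [61 63 61] [[ 0.011 -0.022 -0.025]]
228 262 0.146 [54 54 48] [[ 0.011 -0.022 -0.028]]
228 268 0.138 [49 47 45] [[ 0.012 -0.021 -0.035]]
228 276 0.138 [52 51 50] [[ 0.009 -0.02  -0.037]]
228 285 0.137 [48 48 48] [[ 0.006 -0.02  -0.038]]
228 300 0.139 [48 45 43] [[-0.001 -0.021 -0.038]]
342 258 0.148 [92 94 93] [[ 0.011  0.025 -0.025]]
342 262 0.143 [ 97 100  97] [[ 0.012  0.025 -0.03 ]]
342 268 0.14 [72 74 71] [[ 0.011  0.024 -0.034]]
342 276 0.133 [50 50 45] [[ 0.011  0.023 -0.041]]
342 285 0.13 [50 49 45] [[ 0.01   0.022 -0.044]]
342 300 0.13 [52 51 45] [[ 0.005  0.022 -0.047]]
350 258 0.148 [95 99 96] [[ 0.011  0.029 -0.026]]
350 262 0.144 [95 97 95] [[ 0.012  0.028 -0.03 ]]
350 268 0.139 [94 95 93] [[ 0.011  0.027 -0.034]]
350 276 0.133 [92 93 91] [[ 0.011  0.026 -0.041]]
350 285 0.126 [93 96 94] [[ 0.012  0.025 -0.048]]
350 300 0.118 [50 50 45] [[ 0.011  0.023 -0.057]]
```

In the tool's units: 0.183 m / 0.75 = 0.244, 0.03 m / 0.75 = 0.04.

Call:
move_arm:
  plan:
    - {"delta_pos": [0,0,0.04],"turn": [0,0,0],"fingers": 0.5}
    - {"delta_pos": [0,0,0.0933],"turn": [0,0,0],"fingers": 0.5}
    - {"delta_pos": [0,0,0.16],"turn": [0,0,0],"fingers": 0.5}
    - {"delta_pos": [0,0,0.2133],"turn": [0,0,0],"fingers": 0.5}
    - {"delta_pos": [0,0,0.2373],"turn": [0,0,0],"fingers": 0.5}
    - {"delta_pos": [0,0,0.244],"turn": [0,0,0],"fingers": 0.5}
    - {"delta_pos": [0,0,0.244],"turn": [0,0,0],"fingers": 0.5}

```text
clock: 2.62
position: [0.536, 0.0785, 0.0314]
ee_rot: [-0.029, 1.0, 0.0, 0.001]
ft_force: [1.2, -0.4, 1.0]
grip_width: 0.494
grasp_force: 0.0
```

Run:
```python
from h import *
o=get_obs(); s=camera('scene'); R=Ro.from_quat(o['ee_rot']).as_matrix(); p=o['position']
v,u=np.mgrid[0:420,0:560]; z=s['range_z']; ok=z>0
P=np.zeros((420,560,3)); P[ok]=(rays(s,np.c_[u[ok],v[ok]])*z[ok][:,None]-s['t'])@s['R']
Q=(P-p)@R
m=ok&(abs(Q[...,0])<.016)&(abs(Q[...,1])<.05)&(P[...,2]>.004)&(P[...,2]<.15)
print(m.sum()); 
for lo in np.arange(.004,.07,.006):
    k=m&(P[...,2]>=lo)&(P[...,2]<lo+.006); print(round(lo,3),k.sum(),Q[k].mean(0).round(3) if k.any() else '',s['color'][k].mean(0).round() if k.any() else '')
q=((np.array(s['R'])@p+s['t'])); print(q[:2]/q[2]*s['fx']+[s['cx'],s['cy']])
uc,vc=(q[:2]/q[2]*s['fx']+[s['cx'],s['cy']]).astype(int)
cr=s['color'][max(vc-80,0):vc+50,max(0,uc-80):uc+80]
cv2.imwrite('pics/s2.png',cv2.resize(cr[:,:,::-1],None,fx=4,fy=4,interpolation=cv2.INTER_CUBIC))
```

```text
304
0.004 0  
0.01 0  
0.016 0  
0.022 0  
0.028 0  
0.034 0  
0.04 0  
0.046 10 [-0.001  0.003 -0.019] [83. 76. 65.]
0.052 15 [ 0.004 -0.002 -0.025] [65. 61. 54.]
0.058 24 [ 0.002  0.011 -0.03 ] [52. 49. 47.]
0.064 24 [ 0.003  0.012 -0.035] [49. 48. 46.]
[289.93255752 214.26679377]
```

View pics/s2.png

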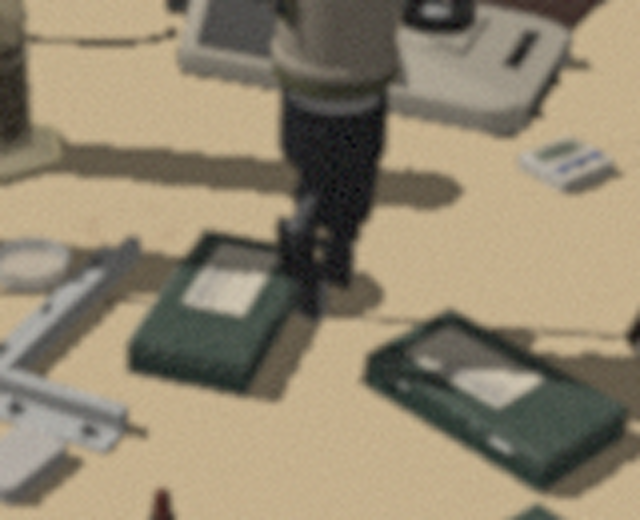

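The scene crop shows the fingers hovering on the near side of the target, tip at crop (315,315). Depth puts the tips higher than stated, so I'll lower a little and check again.

In the tool's units: 0.011 m / 0.75 = 0.0147, 0.006 m / 0.75 = 0.008.

Call:
move_arm:
  plan:
    - {"delta_pos": [0,0,0.008],"turn": [0,0,0],"fingers": 0.5}
    - {"delta_pos": [0,0,0.0147],"turn": [0,0,0],"fingers": 0.5}
    - {"delta_pos": [0,0,0.0147],"turn": [0,0,0],"fingers": 0.5}

```text
clock: 3.05
position: [0.535, 0.078, 0.0189]
ee_rot: [-0.028, 1.0, -0.0, -0.0]
ft_force: [-0.2, -0.1, -0.6]
grip_width: 0.503
grasp_force: 0.0
```

Run:
```python
from h import *
o=get_obs(); s=camera('scene'); a=camera('wrist'); R=Ro.from_quat(o['ee_rot']).as_matrix(); p=o['position']; print(p,o['ft_force'])
for v in range(196,224,2):
    u0=286; print(v,[(int(s['color'][v,u].sum()//3), ((rays(s,[[u,v]])*s['range_z'][v,u]-s['t'])@s['R']).round(3)[0].tolist()) for u in (284,288,291)])
T=np.array(a['tool_from_camera'])
for u in (218,225,345,350):
    print(u,[(v,((rays(a,[[u,v]])*a['range_z'][v,u])@T[:3,:3].T+T[:3,3]).round(3)[0].tolist()) for v in (230,240,246,250,254,258)])
```

```text
[0.53497881 0.07797896 0.01893647] [-0.20596385 -0.10013125 -0.6318843 ]
196 [(48, [0.525, 0.145, 0.135]), (66, [0.522, 0.126, 0.125]), (63, [0.544, 0.06, 0.083])]
198 [(34, [0.525, 0.143, 0.127]), (35, [0.531, 0.107, 0.106]), (31, [0.522, 0.106, 0.108])]
200 [(25, [0.526, 0.141, 0.12]), (43, [0.596, -0.028, 0.003]), (30, [0.52, 0.11, 0.104])]
202 [(28, [0.525, 0.142, 0.114]), (39, [0.52, 0.128, 0.107]), (28, [0.523, 0.101, 0.092])]
204 [(29, [0.534, 0.124, 0.094]), (31, [0.522, 0.124, 0.098]), (33, [0.524, 0.1, 0.084])]
206 [(15, [0.53, 0.132, 0.094]), (28, [0.52, 0.126, 0.093]), (20, [0.521, 0.105, 0.081])]
208 [(43, [0.53, 0.131, 0.086]), (40, [0.519, 0.128, 0.088]), (52, [0.542, 0.06, 0.041])]
210 [(41, [0.539, 0.114, 0.066]), (44, [0.526, 0.113, 0.07]), (77, [0.563, 0.016, 0.001])]
212 [(50, [0.537, 0.116, 0.061]), (43, [0.527, 0.111, 0.062]), (81, [0.561, 0.018, -0.005])]
214 [(47, [0.537, 0.116, 0.054]), (40, [0.525, 0.114, 0.057]), (138, [0.554, 0.034, -0.0])]
216 [(71, [0.538, 0.114, 0.046]), (54, [0.061, 1.076, 0.789]), (150, [0.55, 0.042, -0.002])]
218 [(89, [0.564, 0.061,
[... 315 characters left out ...]
.035, 0.02]), (246, [-0.003, -0.035, 0.02]), (250, [-0.006, -0.035, 0.02]), (254, [-0.008, -0.035, 0.02]), (258, [0.011, -0.026, -0.025])]
225 [(230, [0.006, -0.03, 0.019]), (240, [0.0, -0.031, 0.02]), (246, [-0.004, -0.031, 0.02]), (250, [-0.006, -0.031, 0.02]), (254, [-0.008, -0.031, 0.02]), (258, [0.012, -0.023, -0.026])]
345 [(230, [0.006, 0.034, 0.019]), (240, [-0.0, 0.035, 0.021]), (246, [-0.003, 0.035, 0.019]), (250, [-0.005, 0.035, 0.019]), (254, [-0.008, 0.035, 0.019]), (258, [0.011, 0.027, -0.025])]
350 [(230, [0.006, 0.037, 0.02]), (240, [0.001, 0.037, 0.019]), (246, [-0.003, 0.038, 0.02]), (250, [-0.006, 0.038, 0.02]), (254, [-0.008, 0.038, 0.019]), (258, [0.011, 0.029, -0.026])]
```

In the tool's units: 0.009 m / 0.75 = 0.012, 0.004 m / 0.75 = 0.0053.

Call:
move_arm:
  plan:
    - {"delta_pos": [0,0,0.0053],"turn": [0,0,0],"fingers": 0.5}
    - {"delta_pos": [0,0,0.012],"turn": [0,0,0],"fingers": 0.5}
    - {"delta_pos": [0,0,0.012],"turn": [0,0,0],"fingers": 0.5}

```text
clock: 3.52
position: [0.5349, 0.078, 0.0097]
ee_rot: [-0.028, 1.0, -0.0, -0.0]
ft_force: [0.1, -0.5, 0.6]
grip_width: 0.499
grasp_force: 0.0
```

In the tool's units: 0.003 m / 0.75 = 0.004.

Call:
move_arm:
  plan:
    - {"delta_pos": [0,0,0.004],"turn": [0,0,0],"fingers": 0.5}
    - {"delta_pos": [0,0,0.004],"turn": [0,0,0],"fingers": 0.5}

```text
clock: 3.78
position: [0.5351, 0.078, 0.0071]
ee_rot: [-0.028, 1.0, -0.0, -0.0]
ft_force: [0.0, 0.9, 0.4]
grip_width: 0.494
grasp_force: 0.0
```

No contact at TCP z 0.007, so the tips do sit about 19 mm behind the TCP, as both cameras showed. I'll go lower, guarded.

In the tool's units: 0.008 m / 0.75 = 0.0107, 0.004 m / 0.75 = 0.0053.

Call:
move_arm:
  plan:
    - {"delta_pos": [0,0,0.0053],"turn": [0,0,0],"fingers": 0.5}
    - {"delta_pos": [0,0,0.0107],"turn": [0,0,0],"fingers": 0.5}
    - {"delta_pos": [0,0,0.0107],"turn": [0,0,0],"fingers": 0.5}

```text
clock: 4.15
position: [0.535, 0.078, -0.0011]
ee_rot: [-0.028, 1.0, -0.0, -0.0]
ft_force: [-0.4, 0.5, -0.5]
grip_width: 0.503
grasp_force: 0.0
```

In the tool's units: 0.007 m / 0.75 = 0.0093, 0.003 m / 0.75 = 0.004.

Call:
move_arm:
  plan:
    - {"delta_pos": [0,0,0.004],"turn": [0,0,0],"fingers": 0.5}
    - {"delta_pos": [0,0,0.0093],"turn": [0,0,0],"fingers": 0.5}
    - {"delta_pos": [0,0,0.0093],"turn": [0,0,0],"fingers": 0.5}

```text
clock: 4.53
position: [0.535, 0.078, -0.0081]
ee_rot: [-0.028, 1.0, -0.0, -0.0]
ft_force: [-0.1, 0.5, 0.1]
grip_width: 0.502
grasp_force: 0.0
```

Run:
```python
from h import *
o=get_obs(); s=camera('scene'); p=o['position']; print(p,o['ft_force'])
v,u=np.mgrid[0:420,0:560]; z=s['range_z']; ok=z>0
P=np.zeros((420,560,3)); P[ok]=(rays(s,np.c_[u[ok],v[ok]])*z[ok][:,None]-s['t'])@s['R']
m=ok&(P[...,0]>.51)&(P[...,0]<.548)&(P[...,1]>.095)&(P[...,1]<.13)&(P[...,2]>.004)&(P[...,2]<.06)
for lo in np.arange(.004,.05,.005):
    k=m&(P[...,2]>=lo)&(P[...,2]<lo+.005); print(round(lo,3),k.sum(),P[k].mean(0).round(3) if k.any() else '')
```

```text
[ 0.53497633  0.07801002 -0.00810457] [-0.14759745  0.50681391  0.11334491]
0.004 0 
0.009 6 [0.535 0.108 0.013]
0.014 6 [0.525 0.106 0.017]
0.019 8 [0.531 0.111 0.021]
0.024 10 [0.531 0.11  0.025]
0.029 13 [0.532 0.112 0.031]
0.034 11 [0.532 0.112 0.037]
0.039 11 [0.53  0.111 0.041]
0.044 5 [0.526 0.109 0.047]
0.049 0
```

In the tool's units: -0.05 m / 0.75 = -0.0667, -0.044 m / 0.75 = -0.0587.

Call:
move_arm:
  plan:
    - {"delta_pos": [0,0,0.0053],"turn": [0,0,0],"fingers": 0.5}
    - {"delta_pos": [-0.008,0,0.0053],"turn": [0,0,0],"fingers": 0.5}
    - {"delta_pos": [-0.016,0,0.0053],"turn": [0,0,0],"fingers": 0.5}
    - {"delta_pos": [-0.024,0,0.0053],"turn": [0,0,0],"fingers": 0.5}
    - {"delta_pos": [-0.0307,0,0.0053],"turn": [0,0,0],"fingers": 0.5}
    - {"delta_pos": [-0.0373,0,0.0053],"turn": [0,0,0],"fingers": 0.5}
    - {"delta_pos": [-0.044,0,0.0053],"turn": [0,0,0],"fingers": 0.5}
    - {"delta_pos": [-0.0507,0,0.0053],"turn": [0,0,0],"fingers": 0.5}
    - {"delta_pos": [-0.0587,0,0.0053],"turn": [0,0,0],"fingers": 0.5}
    - {"delta_pos": [-0.0667,0,0.0053],"turn": [0,0,0],"fingers": 0.5}
    - {"delta_pos": [-0.0667,0,0.0053],"turn": [0,0,0],"fingers": 0.5}

```text
clock: 5.95
position: [0.5859, 0.0808, -0.0117]
ee_rot: [-0.028, 1.0, -0.0, 0.0]
ft_force: [0.2, -0.8, -1.0]
grip_width: 0.5
grasp_force: 0.0
```

Run:
```python
from h import *
c=camera('top'); s=camera('scene'); save(c,'t2'); save(s,'s3'); np.savez('t2',**c)
try: print(meas(c)['case'])
except Exception as e: print(e)
a=np.hstack([cv2.resize(c['color'][90:230,150:340],None,fx=2.1,fy=2.1),cv2.resize(s['color'][140:280,180:370],None,fx=2.1,fy=2.1)]); cv2.imwrite('pics/m3.png',a[:,:,::-1])
```

```text
((646.2263793945312, -0.531916618347168), (83.29279327392578, 10.68445110321045), 2.6622040271759033)
```

View pics/m3.png

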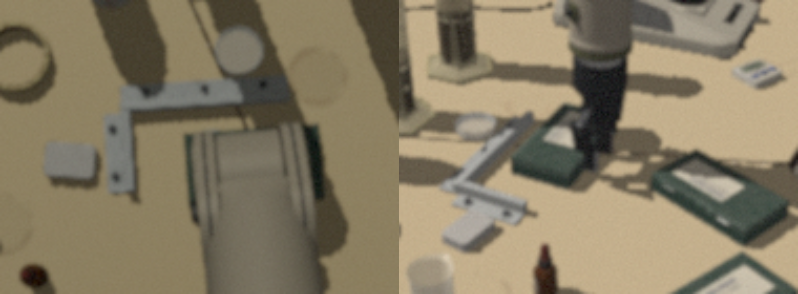

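The case is now square (yaw about 2.7°), with its far edge at composite y≈128 and the long arm's face at about 107. Continuing to push.

In the tool's units: -0.028 m / 0.75 = -0.0373, -0.026 m / 0.75 = -0.0347.

Call:
move_arm:
  plan:
    - {"delta_pos": [-0.008,0,0],"turn": [0,0,0],"fingers": 0.5}
    - {"delta_pos": [-0.016,0,0],"turn": [0,0,0],"fingers": 0.5}
    - {"delta_pos": [-0.024,0,0],"turn": [0,0,0],"fingers": 0.5}
    - {"delta_pos": [-0.032,0,0],"turn": [0,0,0],"fingers": 0.5}
    - {"delta_pos": [-0.0347,0,0],"turn": [0,0,0],"fingers": 0.5}
    - {"delta_pos": [-0.0373,0,0],"turn": [0,0,0],"fingers": 0.5}
    - {"delta_pos": [-0.0373,0,0],"turn": [0,0,0],"fingers": 0.5}

```text
clock: 6.92
position: [0.6134, 0.0825, -0.0116]
ee_rot: [-0.028, 1.0, 0.0, 0.0]
ft_force: [-0.9, 0.2, -0.2]
grip_width: 0.498
grasp_force: 0.0
```

In the tool's units: -0.003 m / 0.75 = -0.004, -0.002 m / 0.75 = -0.0027.

Call:
move_arm:
  plan:
    - {"delta_pos": [-0.0027,0,0],"turn": [0,0,0],"fingers": 0.5}
    - {"delta_pos": [-0.004,0,0],"turn": [0,0,0],"fingers": 0.5}
    - {"delta_pos": [-0.004,0,0],"turn": [0,0,0],"fingers": 0.5}

```text
clock: 7.3
position: [0.6162, 0.0827, -0.0117]
ee_rot: [-0.028, 1.0, 0.0, 0.0]
ft_force: [-0.7, 1.0, 0.9]
grip_width: 0.499
grasp_force: 0.5
```

In the tool's units: -0.002 m / 0.75 = -0.0027.

Call:
move_arm:
  plan:
    - {"delta_pos": [-0.0027,0,0],"turn": [0,0,0],"fingers": 0.5}
    - {"delta_pos": [-0.0027,0,0],"turn": [0,0,0],"fingers": 0.5}

```text
clock: 7.55
position: [0.6184, 0.0828, -0.0117]
ee_rot: [-0.028, 1.0, 0.0, 0.0]
ft_force: [-0.2, 0.3, -0.1]
grip_width: 0.5
grasp_force: 0.3
```

In the tool's units: -0.002 m / 0.75 = -0.0027.

Call:
move_arm:
  plan:
    - {"delta_pos": [-0.0027,0,0],"turn": [0,0,0],"fingers": 0.5}
    - {"delta_pos": [-0.0027,0,0],"turn": [0,0,0],"fingers": 0.5}

```text
clock: 7.8
position: [0.6204, 0.0829, -0.0117]
ee_rot: [-0.028, 1.0, 0.0, 0.0]
ft_force: [-0.5, -0.1, 0.2]
grip_width: 0.497
grasp_force: 0.3
```

In the tool's units: -0.002 m / 0.75 = -0.0027.

Call:
move_arm:
  plan:
    - {"delta_pos": [-0.0027,0,0],"turn": [0,0,0],"fingers": 0.5}
    - {"delta_pos": [-0.0027,0,0],"turn": [0,0,0],"fingers": 0.5}

```text
clock: 8.05
position: [0.6209, 0.083, -0.012]
ee_rot: [-0.028, 1.0, 0.0, -0.001]
ft_force: [-6.6, -0.3, 5.2]
grip_width: 0.499
grasp_force: 3.6
```

Contact with the long arm at 6.6 N. Backing off, lifting and moving over to the right-end side.

In the tool's units: -0.133 m / 0.75 = -0.1773, -0.055 m / 0.75 = -0.0733.

Call:
move_arm:
  plan:
    - {"delta_pos": [0.008,0,0],"turn": [0,0,0],"fingers": 0.5}
    - {"delta_pos": [0.02,0,0],"turn": [0,0,0],"fingers": 0.5}
    - {"delta_pos": [0.02,0,-0.0267],"turn": [0,0,0],"fingers": 0.5}
    - {"delta_pos": [0.02,0,-0.08],"turn": [0,0,0],"fingers": 0.5}
    - {"delta_pos": [0.0133,-0.04,-0.12],"turn": [0,0,0],"fingers": 0.5}
    - {"delta_pos": [-0.0267,-0.1067,-0.12],"turn": [0,0,0],"fingers": 0.5}
    - {"delta_pos": [-0.0667,-0.16,-0.12],"turn": [0,0,0],"fingers": 0.5}
    - {"delta_pos": [-0.0733,-0.1773,-0.12],"turn": [0,0,0],"fingers": 0.5}
    - {"delta_pos": [-0.0733,-0.1773,-0.12],"turn": [0,0,0],"fingers": 0.5}

```text
clock: 9.18
position: [0.6848, -0.0476, 0.0792]
ee_rot: [-0.028, 1.0, -0.0, 0.0]
ft_force: [-0.4, 0.4, -0.1]
grip_width: 0.5
grasp_force: 0.0
```

Run:
```python
from h import *
o=get_obs(); print(o['position'],o['joint_pos'].round(2))
a=camera('wrist'); c=camera('top'); np.savez('w4',**a,p=o['position'],q=o['ee_rot']); np.savez('t4',**c)
save(a,'w4'); save(c,'t4')
cv2.imwrite('pics/m4.png',np.hstack([cv2.resize(a['color'],(400,300)),cv2.resize(c['color'][100:230,180:353],(400,300))])[:,:,::-1])
```

```text
[ 0.68481908 -0.04763486  0.07918583] [-0.25  0.58  0.35  1.45 -0.21  1.15  1.77]
```

View pics/m4.png

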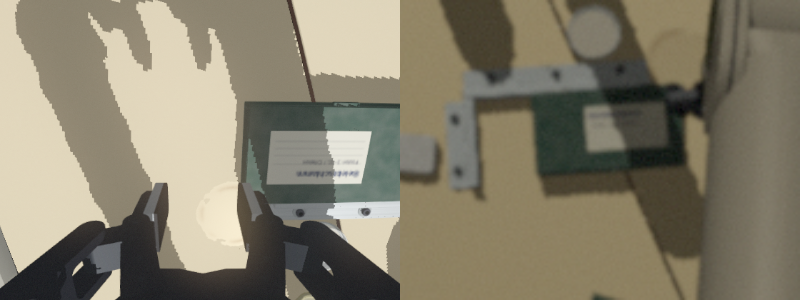

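Left: wrist view, with the case's right end at wrist px ≈(340,210). Right: top view, with the case flush along the long arm, its left end at composite x 535 and the short arm face at about 478.

Run:
```python
from h import *
c=dict(np.load('t4.npz')); a=dict(np.load('w4.npz'))
def up(x,y): return (180+(x-400)/400*173,100+y/300*130)
k=np.array([.7142,.2248]); th=np.radians(3.2); X=np.array([np.cos(th),np.sin(th)]); Y=np.array([-X[1],X[0]])
def st(w): return ((w[:,:2]-k)@np.c_[X,Y]*1000).round(1)
print('top L/R ends',st(cast(c,[up(535,130),up(540,172),up(685,160),up(683,130)],.03)))
R=Ro.from_quat(a['q']).as_matrix(); T=a['tool_from_camera']; Rw=R@T[:3,:3]; tw=R@T[:3,3]+a['p']
Rt=(Rw.T,-Rw.T@tw)
print('wrist R end',st(cast(a,[(341,200),(341,240),(344,150)],.03,Rt)),'arm',st(cast(a,[(410,285),(540,283)],.02,Rt)))
print('tcp',st(a['p'][None]))
```

```text
top L/R ends [[ -41.5  -66.4]
 [ -88.9  -68.6]
 [ -87.3 -230.4]
 [ -53.5 -230.9]]
wrist R end [[ -58.7 -234.2]
 [ -32.2 -232.8]
 [ -89.4 -233.8]] arm [[   6.5 -180.6]
 [   7.1  -82.7]]
tcp [[ -44.5 -270.4]]
```

In the tool's units: -0.02 m / 0.75 = -0.0267, -0.01 m / 0.75 = -0.0133, 1.57 rad / 4 = 0.3925.

Call:
move_arm:
  plan:
    - {"delta_pos": [0,-0.0133,-0.0267],"turn": [0,0,0.025],"fingers": 0.5}
    - {"delta_pos": [0,-0.0133,-0.0267],"turn": [0,0,0.0675],"fingers": 0.5}
    - {"delta_pos": [0,-0.0133,-0.0267],"turn": [0,0,0.11],"fingers": 0.5}
    - {"delta_pos": [0,-0.0133,-0.0267],"turn": [0,0,0.1525],"fingers": 0.5}
    - {"delta_pos": [0,-0.0133,-0.0267],"turn": [0,0,0.195],"fingers": 0.5}
    - {"delta_pos": [0,-0.0133,-0.0267],"turn": [0,0,0.2375],"fingers": 0.5}
    - {"delta_pos": [0,-0.0133,-0.0267],"turn": [0,0,0.28],"fingers": 0.5}
    - {"delta_pos": [0,-0.0133,-0.0267],"turn": [0,0,0.3225],"fingers": 0.5}
    - {"delta_pos": [0,-0.0133,-0.0267],"turn": [0,0,0.3625],"fingers": 0.5}
    - {"delta_pos": [0,-0.0133,-0.0267],"turn": [0,0,0.3925],"fingers": 0.5}
    - {"delta_pos": [0,-0.0133,-0.0267],"turn": [0,0,0.3925],"fingers": 0.5}

```text
clock: 10.65
position: [0.6849, -0.0545, 0.0984]
ee_rot: [0.685, 0.728, 0.0, -0.0]
ft_force: [-0.5, 0.1, -0.2]
grip_width: 0.498
grasp_force: 0.0
```

In the tool's units: 0.111 m / 0.75 = 0.148, 0.11 m / 0.75 = 0.1467.

Call:
move_arm:
  plan:
    - {"delta_pos": [0,0,0.04],"turn": [0,0,0],"fingers": 0.5}
    - {"delta_pos": [0,0,0.0933],"turn": [0,0,0],"fingers": 0.5}
    - {"delta_pos": [0,0,0.1333],"turn": [0,0,0],"fingers": 0.5}
    - {"delta_pos": [0,0,0.1467],"turn": [0,0,0],"fingers": 0.5}
    - {"delta_pos": [0,0,0.148],"turn": [0,0,0],"fingers": 0.5}

```text
clock: 11.28
position: [0.6852, -0.0562, -0.0124]
ee_rot: [0.686, 0.728, 0.0, -0.0]
ft_force: [-0.7, 0.2, 0.2]
grip_width: 0.502
grasp_force: 0.0
```

In the tool's units: 0.065 m / 0.75 = 0.0867, 0.059 m / 0.75 = 0.0787.

Call:
move_arm:
  plan:
    - {"delta_pos": [0.0093,0,0],"turn": [0,0,0],"fingers": 0.5}
    - {"delta_pos": [0.0187,0,0],"turn": [0,0,0],"fingers": 0.5}
    - {"delta_pos": [0.028,0,0],"turn": [0,0,0],"fingers": 0.5}
    - {"delta_pos": [0.0347,0,0],"turn": [0,0,0],"fingers": 0.5}
    - {"delta_pos": [0.0413,0,0],"turn": [0,0,0],"fingers": 0.5}
    - {"delta_pos": [0.048,0,0],"turn": [0,0,0],"fingers": 0.5}
    - {"delta_pos": [0.0547,0,0],"turn": [0,0,0],"fingers": 0.5}
    - {"delta_pos": [0.0627,0,0],"turn": [0,0,0],"fingers": 0.5}
    - {"delta_pos": [0.0707,0,0],"turn": [0,0,0],"fingers": 0.5}
    - {"delta_pos": [0.0787,0,0],"turn": [0,0,0],"fingers": 0.5}
    - {"delta_pos": [0.0867,0,0],"turn": [0,0,0],"fingers": 0.5}
    - {"delta_pos": [0.0867,0,0],"turn": [0,0,0],"fingers": 0.5}

```text
clock: 12.78
position: [0.6814, 0.0094, -0.0127]
ee_rot: [0.686, 0.728, 0.0, -0.0]
ft_force: [-0.4, -0.2, 0.2]
grip_width: 0.498
grasp_force: 0.0
```

Run:
```python
from h import *
c=camera('top'); s=camera('scene')
a=np.hstack([cv2.resize(c['color'][90:230,150:340],None,fx=2.1,fy=2.1),cv2.resize(s['color'][140:280,180:370],None,fx=2.1,fy=2.1)]); cv2.imwrite('pics/m5.png',a[:,:,::-1])
```

```text
(no output)
```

View pics/m5.png

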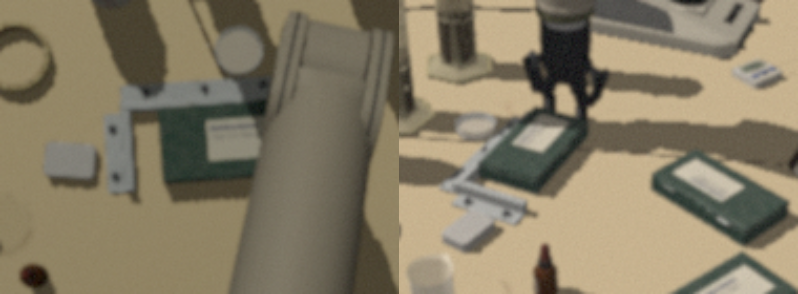

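The case is sliding along the long arm: left end at composite x 160, short arm face at 133, so about 34 mm to go.

In the tool's units: 0.029 m / 0.75 = 0.0387, 0.026 m / 0.75 = 0.0347.

Call:
move_arm:
  plan:
    - {"delta_pos": [0.008,0,0],"turn": [0,0,0],"fingers": 0.5}
    - {"delta_pos": [0.016,0,0],"turn": [0,0,0],"fingers": 0.5}
    - {"delta_pos": [0.024,0,0],"turn": [0,0,0],"fingers": 0.5}
    - {"delta_pos": [0.0307,0,0],"turn": [0,0,0],"fingers": 0.5}
    - {"delta_pos": [0.0347,0,0],"turn": [0,0,0],"fingers": 0.5}
    - {"delta_pos": [0.0387,0,0],"turn": [0,0,0],"fingers": 0.5}
    - {"delta_pos": [0.0387,0,0],"turn": [0,0,0],"fingers": 0.5}

```text
clock: 13.75
position: [0.6797, 0.0379, -0.0128]
ee_rot: [0.686, 0.727, 0.0, -0.0]
ft_force: [-0.3, -0.0, -0.4]
grip_width: 0.498
grasp_force: 0.0
```

In the tool's units: 0.003 m / 0.75 = 0.004, 0.002 m / 0.75 = 0.0027.

Call:
move_arm:
  plan:
    - {"delta_pos": [0.0027,0,0],"turn": [0,0,0],"fingers": 0.5}
    - {"delta_pos": [0.004,0,0],"turn": [0,0,0],"fingers": 0.5}
    - {"delta_pos": [0.004,0,0],"turn": [0,0,0],"fingers": 0.5}

```text
clock: 14.12
position: [0.6795, 0.0404, -0.0128]
ee_rot: [0.686, 0.727, 0.0, -0.0]
ft_force: [0.3, -0.5, 0.2]
grip_width: 0.5
grasp_force: 0.3
```

In the tool's units: 0.002 m / 0.75 = 0.0027.

Call:
move_arm:
  plan:
    - {"delta_pos": [0.0027,0,0],"turn": [0,0,0],"fingers": 0.5}
    - {"delta_pos": [0.0027,0,0],"turn": [0,0,0],"fingers": 0.5}

```text
clock: 14.38
position: [0.6794, 0.0426, -0.0128]
ee_rot: [0.686, 0.727, 0.0, -0.0]
ft_force: [1.0, -0.2, -0.4]
grip_width: 0.498
grasp_force: 0.1
```

In the tool's units: 0.002 m / 0.75 = 0.0027.

Call:
move_arm:
  plan:
    - {"delta_pos": [0.0027,0,0],"turn": [0,0,0],"fingers": 0.5}
    - {"delta_pos": [0.0027,0,0],"turn": [0,0,0],"fingers": 0.5}

```text
clock: 14.62
position: [0.6793, 0.0445, -0.0127]
ee_rot: [0.686, 0.727, 0.0, -0.0]
ft_force: [0.1, -0.4, 0.0]
grip_width: 0.5
grasp_force: 0.2
```

In the tool's units: 0.0015 m / 0.75 = 0.002.

Call:
move_arm:
  plan:
    - {"delta_pos": [0.002,0,0],"turn": [0,0,0],"fingers": 0.5}
    - {"delta_pos": [0.002,0,0],"turn": [0,0,0],"fingers": 0.5}

```text
clock: 14.88
position: [0.6791, 0.0446, -0.0127]
ee_rot: [0.687, 0.727, -0.0, 0.0]
ft_force: [-0.5, -5.5, -0.4]
grip_width: 0.499
grasp_force: 2.5
```

Contact with the short arm at 5.5 N. Now retreat, swing back to the near side for a final seating push on the long arm, and look on the way.

In the tool's units: -0.11 m / 0.75 = -0.1467, 0.094 m / 0.75 = 0.1253, -1.35 rad / 4 = -0.3375.

Call:
move_arm:
  plan:
    - {"delta_pos": [-0.008,0,0],"turn": [0,0,0],"fingers": 0.5}
    - {"delta_pos": [-0.0213,0,0],"turn": [0,0,0],"fingers": 0.5}
    - {"delta_pos": [-0.0213,0,-0.04],"turn": [0,0,0],"fingers": 0.5}
    - {"delta_pos": [-0.0213,0,-0.1067],"turn": [0,0,0],"fingers": 0.5}
    - {"delta_pos": [-0.0213,-0.0267,-0.1467],"turn": [0,0,-0.04],"fingers": 0.5}
    - {"delta_pos": [-0.008,-0.08,-0.1467],"turn": [0,0,-0.0825],"fingers": 0.5}
    - {"delta_pos": [0.0267,-0.1173,-0.1467],"turn": [0,0,-0.125],"fingers": 0.5}
    - {"delta_pos": [0.08,-0.1173,-0.1467],"turn": [0,0,-0.1675],"fingers": 0.5}
    - {"delta_pos": [0.1253,-0.1173,-0.1467],"turn": [0,0,-0.21],"fingers": 0.5}
    - {"delta_pos": [0.1253,-0.1173,-0.1467],"turn": [0,0,-0.2525],"fingers": 0.5}
    - {"delta_pos": [0.1253,-0.1173,-0.1467],"turn": [0,0,-0.295],"fingers": 0.5}
    - {"delta_pos": [0.1253,-0.1173,-0.1467],"turn": [0,0,-0.3375],"fingers": 0.5}

```text
clock: 16.38
position: [0.5861, 0.1342, 0.0975]
ee_rot: [0.079, 0.997, 0.0, 0.0]
ft_force: [-1.7, -0.1, 0.7]
grip_width: 0.496
grasp_force: 0.0
```

In the tool's units: -0.22 rad / 4 = -0.055.

Call:
move_arm:
  plan:
    - {"delta_pos": [0,0,0],"turn": [0,0,-0.04],"fingers": 0.5}
    - {"delta_pos": [0,0,0],"turn": [0,0,-0.055],"fingers": 0.5}
    - {"delta_pos": [0,0,0],"turn": [0,0,-0.055],"fingers": 0.5}

```text
clock: 16.75
position: [0.5861, 0.1341, 0.0975]
ee_rot: [-0.028, 1.0, 0.0, 0.0]
ft_force: [-0.2, -0.1, -1.3]
grip_width: 0.499
grasp_force: 0.0
```

Run:
```python
from h import *
o=get_obs(); print(o['position'],o['joint_pos'].round(2))
c=camera('scene'); a=camera('wrist'); save(a,'w6'); np.savez('w6',**a,p=o['position'],q=o['ee_rot'])
```

```text
[0.5861295  0.13407006 0.09745789] [-0.61  0.38  0.38  1.68 -0.16  1.11  1.45]
```

View pics/w6.png

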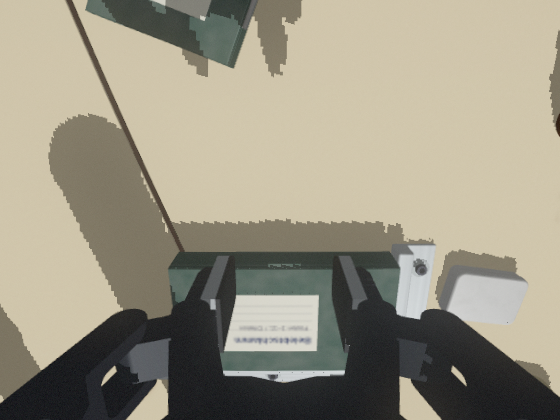

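The wrist view shows the case square, snug against the short arm (x≈400) and the long arm (row≈373). Making the final seating push.

In the tool's units: 0.109 m / 0.75 = 0.1453, 0.105 m / 0.75 = 0.14.

Call:
move_arm:
  plan:
    - {"delta_pos": [0,0,0.0533],"turn": [0,0,0],"fingers": 0.5}
    - {"delta_pos": [0,0,0.1067],"turn": [0,0,0],"fingers": 0.5}
    - {"delta_pos": [0,0,0.14],"turn": [0,0,0],"fingers": 0.5}
    - {"delta_pos": [0,0,0.1453],"turn": [0,0,0],"fingers": 0.5}
    - {"delta_pos": [-0.0107,0,0.1453],"turn": [0,0,0],"fingers": 0.5}
    - {"delta_pos": [-0.0213,0,0.1453],"turn": [0,0,0],"fingers": 0.5}
    - {"delta_pos": [-0.0293,0,0.1453],"turn": [0,0,0],"fingers": 0.5}
    - {"delta_pos": [-0.0347,0,0.1453],"turn": [0,0,0],"fingers": 0.5}
    - {"delta_pos": [-0.0387,0,0.1453],"turn": [0,0,0],"fingers": 0.5}
    - {"delta_pos": [-0.0387,0,0.1453],"turn": [0,0,0],"fingers": 0.5}

```text
clock: 18.1
position: [0.615, 0.1361, -0.0118]
ee_rot: [-0.028, 1.0, 0.0, -0.0]
ft_force: [-0.1, -0.2, 0.1]
grip_width: 0.496
grasp_force: 0.0
```

In the tool's units: -0.002 m / 0.75 = -0.0027.

Call:
move_arm:
  plan:
    - {"delta_pos": [-0.0027,0,0],"turn": [0,0,0],"fingers": 0.5}
    - {"delta_pos": [-0.0027,0,0],"turn": [0,0,0],"fingers": 0.5}

```text
clock: 18.35
position: [0.617, 0.1363, -0.0117]
ee_rot: [-0.028, 1.0, 0.0, 0.0]
ft_force: [-0.8, -0.4, 0.2]
grip_width: 0.504
grasp_force: 0.0
```

In the tool's units: -0.0015 m / 0.75 = -0.002.

Call:
move_arm:
  plan:
    - {"delta_pos": [-0.002,0,0],"turn": [0,0,0],"fingers": 0.5}
    - {"delta_pos": [-0.002,0,0],"turn": [0,0,0],"fingers": 0.5}

```text
clock: 18.6
position: [0.6181, 0.1364, -0.0118]
ee_rot: [-0.028, 1.0, 0.0, -0.0]
ft_force: [-1.9, 0.3, 0.9]
grip_width: 0.495
grasp_force: 1.2
```

In the tool's units: -0.001 m / 0.75 = -0.0013.

Call:
move_arm:
  plan:
    - {"delta_pos": [-0.0013,0,0],"turn": [0,0,0],"fingers": 0.5}
    - {"delta_pos": [-0.0013,0,0],"turn": [0,0,0],"fingers": 0.5}

```text
clock: 18.85
position: [0.6182, 0.1365, -0.0119]
ee_rot: [-0.028, 1.0, 0.0, -0.001]
ft_force: [-7.4, 0.7, 5.2]
grip_width: 0.503
grasp_force: 3.5
```

In the tool's units: -0.2 m / 0.75 = -0.2667, -0.18 m / 0.75 = -0.24.

Call:
move_arm:
  plan:
    - {"delta_pos": [0.008,0,0],"turn": [0,0,0],"fingers": 0.5}
    - {"delta_pos": [0.0267,0,0],"turn": [0,0,0],"fingers": 0.5}
    - {"delta_pos": [0.0293,0,-0.0533],"turn": [0,0,0],"fingers": 0.5}
    - {"delta_pos": [0.0293,0,-0.12],"turn": [0,0,0],"fingers": 0.5}
    - {"delta_pos": [0.0667,0,-0.1867],"turn": [0,0,0],"fingers": 0.5}
    - {"delta_pos": [0.1333,-0.0533,-0.24],"turn": [0,0,0],"fingers": 0.5}
    - {"delta_pos": [0.1867,-0.1333,-0.2667],"turn": [0,0,0],"fingers": 0.5}
    - {"delta_pos": [0.2,-0.2133,-0.2667],"turn": [0,0,0],"fingers": 0.5}
    - {"delta_pos": [0.2,-0.2667,-0.2667],"turn": [0,0,0],"fingers": 0.5}
    - {"delta_pos": [0.2,-0.2667,-0.2667],"turn": [0,0,0],"fingers": 0.5}

```text
clock: 20.1
position: [0.4805, -0.0768, 0.189]
ee_rot: [-0.024, 1.0, -0.0, 0.001]
ft_force: [-0.0, 1.2, 0.5]
grip_width: 0.499
grasp_force: 0.0
```

Run:
```python
from h import *
c=camera('top'); np.savez('t7',**c); print(get_obs()['position'])
o=meas(c); b=o['case']; print(b); 
th=np.radians(3.2); X=np.array([np.cos(th),np.sin(th)]); Y=np.array([-X[1],X[0]]); k=np.array([.7142,.2248])
print('centre in stop mm',[(np.array(b[0])/1000-k)@v*1000 for v in (X,Y)])
cv2.imwrite('pics/t7.png',cv2.resize(c['color'][100:220,170:330],None,fx=4.5,fy=4.5,interpolation=cv2.INTER_CUBIC)[:,:,::-1])
```

```text
[ 0.48089446 -0.073811    0.18866566]
((673.7532958984375, 140.39662170410156), (89.266845703125, 161.3363800048828), 3.3843002319335938)
centre in stop mm [np.float64(-45.0951617547909), np.float64(-82.01397763033529)]
```

View pics/t7.png

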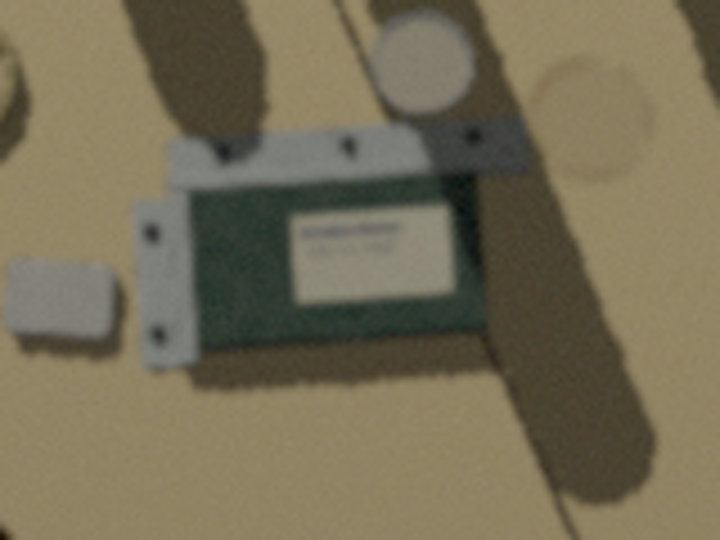

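The top view shows the case flush against the long arm (row≈185) and the short arm (col≈193), yaw 3.4° against the stop's 3.2°. Tin and dish have not moved, and the arm is clear.

```bash
python3 -c "
from workcell import hand_in; print(hand_in())"
```

```text
the job is handed in; nothing more can be done
None
```

The green case is seated in the corner stop, flush on both arms within what the cameras can measure, with the arm clear and about 20 s used; I've handed the job in, but it returned no verdict.

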